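# Load the take-up bobbin and hold the tension arm at its threading stop

## Task

Get the coil winder ready for threading: stand the empty black bobbin upright over the pin on the narrow raised seat of the bobbin stand and let go of it. Then take the tension arm by its upright steel pin, swing it round against its spring, counter-clockwise seen from above, all the way to its far stop, and keep it there: finish while still holding the arm at the stop so that I can thread it. Leave the bobbin seated, and do not disturb the steel weight, the tape roll or the screwdriver.

Things in the scene. Friction and masses are not known exactly. Their poses are not given: they have to be found in the camera images.
- bobbin: Loose empty bobbin of black plastic, about 60 g, standing upright on the bench: two round flanges 50 mm in diameter and 5 mm thick (heights 0 to 5 and 27 to 32 mm) on a hub 28 mm in diameter; 32 mm tall, with a 14 mm bore right through along its z axis. Origin: centre of the underside. Can be gripped across both flanges from above. Round about z.
- stand: Bobbin stand, fixed to the bench: grey base plate 90 x 90 x 12 mm, a 22 mm dark column and a flat round aluminium seat 32 mm in diameter, its top face 80 mm above the bench; from its middle a steel pin 8 mm in diameter with a tapered end rises 17 mm. Origin: centre of the underside of the base, on the pin's axis. Its place varies, left or right.
- seat (a point): Centre of the flat top face of the seat (80 mm above the bench), on the pin's axis. The seated bobbin's underside centre comes to here, with 3 mm of play around the pin.
- tensioner: Tension unit, fixed to the bench: grey base plate 130 x 100 x 12 mm (centre 12 mm along +x from the origin), hanger block, black pivot body 42 mm across up to 88 mm high, and two steel stop posts (8 mm thick, 100 mm high) 50 mm from the pivot axis. Origin: on the bench under the pivot axis. At joint value j the arm points (j - 0.55) rad from this x axis. Place (left or right) and yaw vary.
- pivot (a point): Point on the vertical pivot axis of the tension arm at the height of the arm's underside, 90 mm above the bench.
- tension_arm (a joint): Angle (rad) of the tension arm, a level aluminium bar 122 x 20 x 8 mm, top 98 mm above the bench, on a vertical pivot axis. 0: at rest on the first stop post, where its spring pushes it; grows counter-clockwise seen from above to 1.10, the far stop. Spring: 0.28 N m at rest, 0.67 N m at the far stop (6 N at the pin); the arm returns when let go.
- handle_pin (a point): Top centre of the upright steel pin on the end of the tension arm, to take it by: 14 mm in diameter, 45 mm tall above the bar (98 to 143 mm above the bench), its axis 110 mm from the pivot axis. A white guide roller hangs under it. It moves with the arm.
- weight: Bystander: loose steel laboratory weight, 38 mm in diameter, 44 mm tall with a small knob on top. Origin: centre of the underside.
- tape: Bystander: loose white tape roll lying flat, 68 mm outside diameter, 44 mm hole, 19 mm high. Origin: centre of the underside.
- driver: Bystander: loose screwdriver with an orange handle lying on the bench.
Not all that is in view belongs to the job. What is shaped like the bobbin but brown or orange is not meant. What is shaped like the tensioner but yellow is not meant.

How it is judged (in metres and radians):
On the way, in this order (a step that is already met when the one before it is completed fails the run):
1. the bobbin stands upright on the seat, over the pin, let go (distance between bobbin and seat below 0.007 m and angle between bobbin's own z axis and vertical below 0.1 rad and contact force between bobbin and the fingers below 0.1 N and linear speed of bobbin below 0.02 m/s), for 0.2 s.
2. the tension arm is swung to its far stop (value of joint tension_arm above 1.03 rad), for 0.2 s.
At the end, for the whole second after the job is handed in: The bobbin stands still and upright on the seat (underside centre within 7 mm of the seat's centre, tilt under 0.1 rad), not touched by the robot, and the fingers hold the tension arm (over 2 N) at its far stop (joint over 1.03 of 1.10 rad) through the last second (distance between bobbin and seat below 0.007 m and angle between bobbin's own z axis and vertical below 0.1 rad and linear speed of bobbin below 0.02 m/s and contact force between bobbin and the arm below 0.1 N and contact force between bobbin and stand above 0.1 N and value of joint tension_arm above 1.03 rad and contact force between tensioner and the fingers above 2 N); the arm keeps its last pose, push and grip.
It fails at once if the steel weight, tape roll or screwdriver is moved more than 30 mm (distance of any of weight, tape, driver from where it was at the start of the episode above 0.03 m).
It also fails if it takes over 51 s, if anything falls off the work surface, if the arm or the gripper's body presses on something with over 40 N, if the wrist force passes 120 N, or if a joint passes its speed limit or range.

## Robot

A 6-joint arm with a two-finger parallel gripper is mounted at the origin on the work surface. World frame = base frame: x ahead of the robot, y to its left, z up, the work surface at z = 0. Lengths are in m, angles in degrees, forces in N, time in s.
With the tool pointing down it reaches from about 0.25 to 0.85 m from the base axis. Payload 12.5 kg.
Tool frame: the origin (TCP) lies at the very end of the fingers, on their centre line; the grasp point (between the pads) lies bot.grasp_offset behind it (bot.grasp_offset is the distance from the TCP to the grasp point, in m); z points along the fingers, y is the line along which they close (so a half turn about z gives the same grasp; the last joint's range is limited). The gripper opens to 93 mm and grips with 3 to 60 N. Pads are 15 mm wide; open, the fingers measure 128 mm over their backs; the gripper's body (75 mm by 188 mm) begins 65 mm behind the grasp point.
Start: joints at [72.387, 20.094, 94.641, -0, 65.266, -4.847], TCP at [0.121, 0.536, 0.219] pointing down, gripper open.
Joint ranges: [-157.81, 157.81], [-45, 120.19], [0.68, 151.7], [-89.99, 269.99], [4.06, 180], [-164.3, 164.3]. Speed limits (degrees/s): [127.2, 127.2, 159.86, 180, 180, 180].

## Interface

Orientations are given as [roll, pitch, yaw] about the fixed x, y, z axes, in that order (R = Rz(yaw) Ry(pitch) Rx(roll)).
In Python, from bench import bot gives the robot as it stands.
- The arm moves only by the tool tcp_steps, called after ">>>" by a JSON object that holds its "api" and its "payload", one argument or row to a line. Schema: {"type":"object","properties":{"segments":{"type":"string"},"only":{"type":"string"},"quiet":{"type":"boolean"},"lines":{"type":"string"}},"required":["segments"],"additionalProperties":false}. segments is a string of 1 to 12 rows, parted by semicolons, with the numbers parted by spaces; each row has 7 numbers: dx, dy, dz in normalised numbers (1 is 75 cm), then a rotation vector rx, ry, rz in normalised numbers (1 is 180 degrees), then the opening from 0.0 (shut) to 1.0 (fully open); each row is the pose to reach, as a shift and turn from the pose commanded when the call began, along the tool's axes at that moment; what a row does not reach only later rows make up. A row lasts 1/10 s, in which the tool goes at most 0.05 m and 8.59 degrees, less where a joint would pass 70% of its speed; a pose out of reach is approached as far as the arm can. The fingers move at their own pace and stop on an object; the grip force is fixed at half the most. Time passes only in rows, so rows that do not move let the fingers close. The tool returns the time, the measured TCP pose, the force, the opening and the grip force at its end. only (a regular expression) keeps the lines of the reply that match it, lines (a string "A,B") keeps lines A to B, and quiet returns only ok. Input that does not fit is refused with a message, and nothing moves.
- bot.get_obs(): the state, without advancing time (a new reading comes with each control period).
- bot.read_camera(name): name is "side" or "top" or "wrist"; returns a dict with "pixels" (420x560x3 uint8, blue, green, red), "vfov" (degrees; the focal length in pixels is half the picture's height over the tangent of half this angle, whatever the lens; pixels are square), "cx", "cy" (the principal point, pixels), "rvec" (rotation vector, rad) and "tvec" (3), from world to camera coordinates, as OpenCV has them. Camera axes: x right, y down, z forward; pixel columns grow to the right and rows downward; lengths in m; the calibration is good to about 2 mm. A picture is of the moment at which its call begins. There is no depth.
- bot.hand_in(): hands the job in; it is judged then, once.
The state is a dict: "t": time; "q": joint angles; "qd": joint speeds; "joint_torque": joint torques, N m; "tcp_pos": TCP position; "orientation": TCP orientation; "ft_force": force on the tool from outside, world axes, zero at the start; "ft_torque": the same for the moment, N m; "grip_width": opening from 0.0 (shut) to 1.0 (fully open); "grasp_force": force on a finger pad.
Only numpy, scipy, OpenCV 4.12 (cv2) and the standard library are available. Lean on these libraries where they do the work, as an engineer would, in place of code of your own. Each camera call takes 0.05 s, during which the arm holds its last target. There are 200 camera calls.

## Working session

There is one attempt and no reset: what is moved stays moved. The work goes in short steps, Python scripts to look and compute and a tool call to move; the robot and the scene stay as the last step left them, time stands still between calls to the robot, and variables do not carry over. Pictures are saved under pics/ and viewed, at most 10 in all, crops included, and the job is handed in when it is done.

```bash
ls; mkdir -p pics; cat > h.py <<'E'
import numpy as np, cv2
from bench import bot
def cam(n):
    c=bot.read_camera(n); R=cv2.Rodrigues(np.array(c["rvec"],float))[0]; t=np.array(c["tvec"],float).ravel()
    f=c["pixels"].shape[0]/2/np.tan(np.radians(c["vfov"])/2)
    c.update(R=R,t=t,f=f,o=-R.T@t); return c
def ray(c,u,v): 
    d=c["R"].T@np.array([(u-c["cx"])/c["f"],(v-c["cy"])/c["f"],1]); return d/np.linalg.norm(d)
def onz(c,u,v,z):
    d=ray(c,u,v); return c["o"]+d*(z-c["o"][2])/d[2]
def proj(c,p):
    q=c["R"]@np.array(p)+c["t"]; return c["f"]*q[:2]/q[2]+[c["cx"],c["cy"]]
def tri(c1,p1,c2,p2):
    d1,d2=ray(c1,*p1),ray(c2,*p2)
    s=np.linalg.lstsq(np.c_[d1,-d2],c2["o"]-c1["o"],rcond=None)[0]
    a,b=c1["o"]+s[0]*d1,c2["o"]+s[1]*d2
    return (a+b)/2,np.linalg.norm(a-b)
E
python3 - <<'E'
from h import *
print(bot.grasp_offset,bot.get_obs()["t"])
P=[]
for n in("top","side","wrist"):
    c=cam(n);cv2.imwrite(f"pics/{n}0.png",c["pixels"]);print(n,c["o"],c["f"],c["cx"],c["cy"],c["R"][2])
E
```

```text
pics
0.0188 0.0
top [0.40637905 0.06534111 1.00951061] 405.25627071857514 273.74033956221456 209.02754574415812 [ 0.09645508 -0.00716403 -0.99531156]
side [ 0.11861986 -0.34268187  0.70980979] 401.34033380937433 278.66069601815815 204.03491427362206 [ 0.46107334  0.50831072 -0.72734558]
wrist [0.05800762 0.55007879 0.38427358] 371.5210654447112 284.13354244675173 208.88642769229565 [ 0.2325076  -0.05456828 -0.97106257]
```

View pics/top0.png

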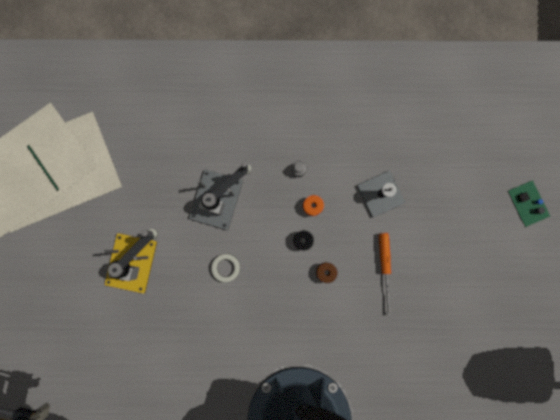

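View pics/side0.png

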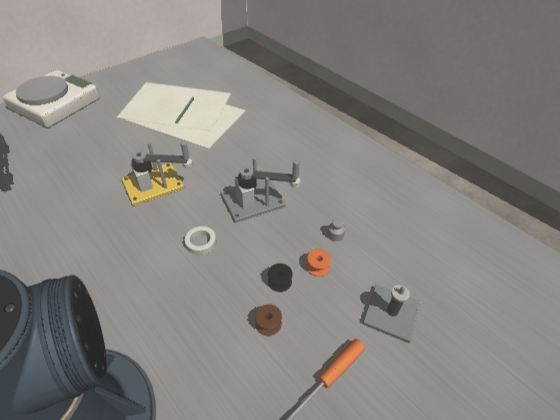

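Top view: the black bobbin is at (303,240), with an orange one at (313,205) and a brown one at (326,272). The stand is at (389,190), the grey tensioner at (210,200) with its pin at (247,168), and the yellow unit at (118,270). By colour, the black bobbin and the grey tensioner fit the description. In the side view the black bobbin is at (280,277), the stand pin at about (402,290) and the grey tensioner's pin top at about (296,163). I'll confirm this in a crop.

```bash
python3 - <<'E'
from h import *
A=cv2.imread("pics/top0.png");B=cv2.imread("pics/side0.png")
def cr(I,u,v,w,h,s): return cv2.resize(I[v:v+h,u:u+w],None,fx=s,fy=s,interpolation=cv2.INTER_CUBIC)
a=np.hstack([cr(A,175,145,100,75,4),cr(A,280,180,60,75,4)[:, :200],cr(A,355,155,50,75,4)])
b=np.hstack([cr(B,220,150,100,75,4),cr(B,258,250,50,75,4),cr(B,365,270,50,75,4)])
cv2.imwrite("pics/crop1.png",np.vstack([a,b]))
E
```

```text
(no output)
```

View pics/crop1.png

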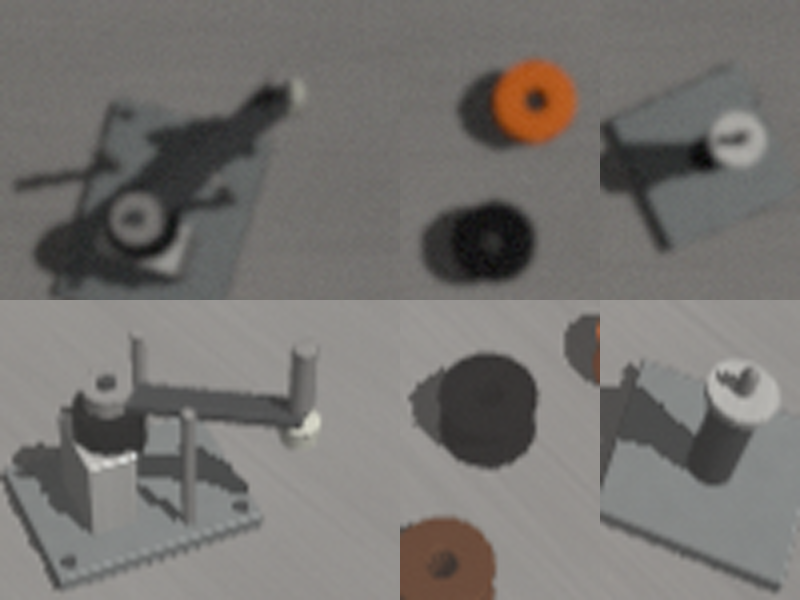

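The crop confirms it: the black bobbin's top ring is at (302.5,240) top and (280,274) side. The stand's seat disc is at (389,189.5) top and (400.5,292.7) side. The grey tensioner's pin top is at (296.5,162) side.

```bash
cat >> h.py <<'E'
from scipy.spatial.transform import Rotation as Ro
def tool():
    o=bot.get_obs(); 
    return np.array(o["tcp_pos"]),Ro.from_euler("xyz",o["orientation"],degrees=True).as_matrix()
E
python3 - <<'E'
from h import *
np.set_printoptions(precision=4,suppress=True)
T,S,W=cam("top"),cam("side"),cam("wrist")
print("bob",tri(T,(302.5,240),S,(279.75,273.7)))
print("seat",tri(T,(389.3,189.5),S,(400.5,292.7)))
print("pin@.143",onz(S,296.5,162.2,.143),proj(T,onz(S,296.5,162.2,.143)))
print("piv top",tri(T,(175+137/4,145+218/4),S,(220+106/4,150+82/4)))
o=bot.get_obs();print(o["tcp_pos"],o["orientation"])
p,R=tool();print(R);print("cam in tool",R.T@(W["o"]-p),R.T@W["R"].T)
E
```

```text
bob (array([ 0.4266, -0.0116,  0.0265]), np.float64(0.0002731448341260937))
seat (array([ 0.5422, -0.209 ,  0.0793]), np.float64(0.0015118594823909995))
pin@.143 [0.5889 0.122  0.143 ] [244.8511 163.7687]
piv top (array([0.5148, 0.2038, 0.1056]), np.float64(0.000683045440620671))
[0.1215 0.5363 0.2185] [-179.9784   -0.001   167.2357]
[[-0.9753  0.2209 -0.0001]
 [ 0.2209  0.9753 -0.0004]
 [ 0.     -0.0004 -1.    ]]
cam in tool [ 0.0649 -0.0006 -0.166 ] [[-0.0003 -0.9711 -0.2389]
 [ 1.     -0.     -0.001 ]
 [ 0.001  -0.2389  0.971 ]]
```

The manual's scale: shifts go in shares of 75 cm and turns go in shares of 180 degrees. Converting my numbers, -0.467 m / 0.75 = -0.6227, 0.05 m / 0.75 = 0.0667, -12.8 degrees / 180 = -0.0711.

>>> {"api": "tcp_steps", "payload": {
  "segments": "-0.2667 -0.3067 0 0 0 -0.0333 1;-0.2667 -0.3067 0 0 0 -0.0333 1;-0.2667 -0.3067 0 0 0 -0.0333 1;-0.2667 -0.3067 0 0 0 -0.0333 1;-0.2667 -0.3067 0 0 0 -0.0333 1;-0.2667 -0.3067 0 0 0 -0.0333 1;-0.2667 -0.3067 0 0 0 -0.0333 1;-0.4 -0.4667 0.0267 0 0 -0.05 1;-0.4 -0.4667 0.0267 0 0 -0.05 1;-0.4 -0.4667 0.0267 0 0 -0.05 1;-0.4667 -0.5333 0.04 0 0 -0.0711 1;-0.558 -0.6227 0.0667 0 0 -0.0711 1"
}}

```text
t: 1.5
tcp_pos: [0.3869, 0.0505, 0.1834]
orientation: [180.0, 0.1, -179.8]
ft_force: [1.1, 1.6, -0.3]
grip_width: 0.998
grasp_force: 0.0
```

>>> {"api": "tcp_steps", "payload": {
  "segments": "-0.0907 -0.0893 0.0267 0 0 0 1;-0.0907 -0.0893 0.0267 0 0 0 1;-0.0907 -0.0893 0.0267 0 0 0 1"
}}

```text
t: 1.8
tcp_pos: [0.4566, -0.0176, 0.162]
orientation: [-180.0, -0.0, 179.9]
ft_force: [-0.6, 0.5, -0.0]
grip_width: 0.996
grasp_force: 0.0
```

```bash
python3 - <<'E'
from h import *
c=cam("wrist");cv2.imwrite("pics/w1.png",c["pixels"]);o=bot.get_obs();print(o["tcp_pos"],o["orientation"],proj(c,[.4266,-.0116,.032]))
E
```

```text
[ 0.45485459 -0.01596999  0.16225934] [ 1.79984425e+02 -7.45045614e-02  1.79895363e+02] [292.8323355  162.85909938]
```

View pics/w1.png

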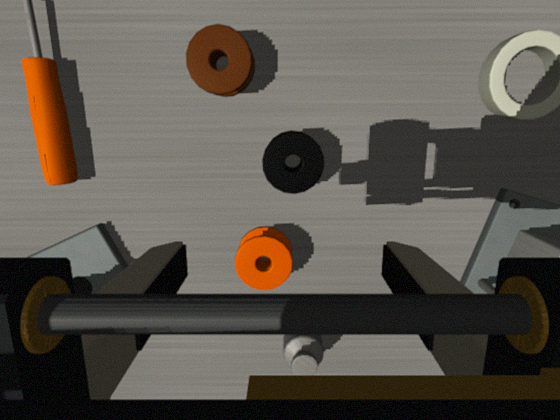

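Wrist view: the black bobbin's bore is at (292,162), in line with the prediction from the fixed cameras. Brown is at (220,60) and orange at (263,262). I'll refine with contours from this pose and then move above it.

Converted, 0.06 m / 0.75 = 0.08, 0.03 m / 0.75 = 0.04.

```bash
cat > bob.py <<'E'
from h import *
def find(c,u,v,r=45,th=38):
    u,v=int(u),int(v); g=c["pixels"].max(2)
    m=((g<th)*255).astype(np.uint8); k=np.zeros_like(m); cv2.circle(k,(u,v),r,255,-1); m&=k
    m=cv2.morphologyEx(m,cv2.MORPH_OPEN,np.ones((5,5),np.uint8))
    cs=cv2.findContours(m,cv2.RETR_EXTERNAL,cv2.CHAIN_APPROX_NONE)[0]
    ct=max(cs,key=cv2.contourArea); return ct,cv2.fitEllipse(ct),cv2.minEnclosingCircle(ct)
if __name__=="__main__":
    np.set_printoptions(precision=4,suppress=True)
    c=cam("wrist");T=cam("top");u=proj(c,[.4266,-.0116,.03]);ct,e,m=find(c,*u)
    print(e,m)
    print(onz(c,*m[0],.032),onz(c,*e[0],.032)); print("tri",tri(c,e[0],T,(302.5,240)))
    o=bot.get_obs();print(o["t"],o["tcp_pos"],o["orientation"])
E
python3 bob.py
```

```text
((290.9102783203125, 164.19461059570312), (60.13707733154297, 60.843467712402344), 18.566476821899414) ((290.6593017578125, 164.03274536132812), 31.169525146484375)
[ 0.4256 -0.0116  0.032 ] [ 0.4258 -0.0114  0.032 ]
tri (array([ 0.4264, -0.0114,  0.0268]), np.float64(0.0001716926259542379))
1.95 [ 0.4535 -0.0144  0.163 ] [ 179.9834   -0.0521 -179.9623]
```

>>> {"api": "tcp_steps", "payload": {
  "segments": "0 0 0 0 0 0 1;0.0267 0.0067 0.04 0 0 0 1;0.038 0.0067 0.08 0 0 0 1;0.038 0.0067 0.08 0 0 0 1;0.038 0.0067 0.08 0 0 0 1"
}}

```text
t: 2.45
tcp_pos: [0.4258, -0.0096, 0.1041]
orientation: [-180.0, 0.0, -179.9]
ft_force: [0.6, -0.1, -0.0]
grip_width: 0.999
grasp_force: 0.0
```

```bash
python3 bob.py
```

```text
((282.4179992675781, 215.87413024902344), (71.63823699951172, 75.98712158203125), 4.778260231018066) ((282.6212158203125, 215.40908813476562), 38.56694030761719)
[ 0.4238 -0.0115  0.032 ] [ 0.4241 -0.0116  0.032 ]
tri (array([ 0.4266, -0.0117,  0.0228]), np.float64(8.954843547768525e-05))
2.55 [ 0.4267 -0.0099  0.1047] [-179.9803    0.1528 -179.9341]
```

Converted, 0.097 m / 0.75 = 0.1293, -0.0016 m / 0.75 = -0.0021.

>>> {"api": "tcp_steps", "payload": {
  "segments": "0 -0.0021 0.0533 0 0 0 1;0 -0.0021 0.1067 0 0 0 1;0 -0.0021 0.1293 0 0 0 1;0 -0.0021 0.1293 0 0 0 1;0 -0.0021 0.1293 0 0 0 1"
}}

```text
t: 3.05
tcp_pos: [0.4265, -0.0117, 0.0073]
orientation: [-180.0, 0.1, -180.0]
ft_force: [0.6, 0.5, 1.6]
grip_width: 0.998
grasp_force: 0.0
```

>>> {"api": "tcp_steps", "payload": {
  "segments": "0 0 0 0 0 0 0.4;0 0 0 0 0 0 0.4;0 0 0 0 0 0 0.4;0 0 0 0 0 0 0.4;0 0 0 0 0 0 0.4;0 0 0 0 0 0 0.4;0 0 0 0 0 0 0.4;0 0 0 0 0 0 0.4"
}}

```text
t: 3.85
tcp_pos: [0.4255, -0.0117, 0.0062]
orientation: [180.0, 0.0, -180.0]
ft_force: [-0.3, 0.7, 3.4]
grip_width: 0.515
grasp_force: 30.0
```

Converted, -0.197 m / 0.75 = -0.2627, -0.194 m / 0.75 = -0.2587.

>>> {"api": "tcp_steps", "payload": {
  "segments": "0 0 -0.0667 0 0 0 0.4;0 0 -0.1333 0 0 0 0.4;0 0 -0.2 0 0 0 0.4;0 0 -0.2533 0 0 0 0.4;-0.04 -0.0533 -0.2587 0 0 0 0.4;-0.08 -0.1067 -0.2587 0 0 0 0.4;-0.12 -0.16 -0.2587 0 0 0 0.4;-0.16 -0.2133 -0.2587 0 0 0 0.4;-0.1953 -0.2627 -0.2587 0 0 0 0.4;-0.1953 -0.2627 -0.2587 0 0 0 0.4;-0.1953 -0.2627 -0.2587 0 0 0 0.4;-0.1953 -0.2627 -0.2587 0 0 0 0.4"
}}

```text
t: 5.05
tcp_pos: [0.5714, -0.2077, 0.1999]
orientation: [180.0, -0.0, -179.9]
ft_force: [-0.7, 0.6, -0.7]
grip_width: 0.516
grasp_force: 30.0
```

```bash
python3 - <<'E'
from h import *
c=cam("wrist");cv2.imwrite("pics/w2.png",c["pixels"]);o=bot.get_obs();print(o["tcp_pos"],o["orientation"],proj(c,[.5422,-.209,.08]))
E
```

```text
[ 0.57151471 -0.20758902  0.20018137] [ 1.79983295e+02 -2.81279520e-02 -1.79917982e+02] [283.68157662 165.63142059]
```

View pics/w2.png

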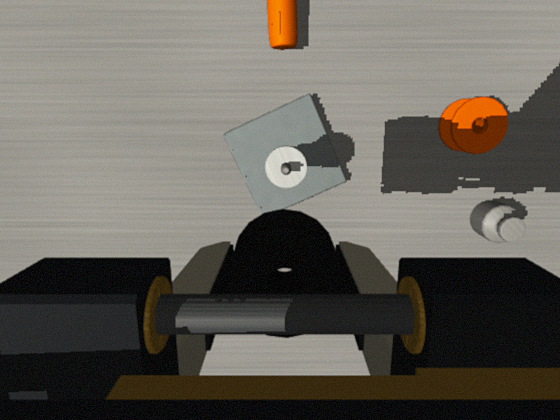

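Wrist view: the seat disc is at about (286,167). The gripped bobbin's top flange has its arc crest at (285,209) and spans u 235–336. I'll fit both by ray-casting contours.

```bash
cat > meas.py <<'E'
from h import *
np.set_printoptions(precision=4,suppress=True)
def circ(P):
    A=np.c_[2*P[:,:2],np.ones(len(P))]; s=np.linalg.lstsq(A,(P[:,:2]**2).sum(1),rcond=None)[0]
    return s[:2],np.sqrt(s[2]+s[:2]@s[:2])
def seat(c,z=.08,guess=(.5422,-.209)):
    u,v=map(int,proj(c,[*guess,z])); g=c["pixels"].min(2); m=((g>165)*255).astype(np.uint8)
    k=np.zeros_like(m);cv2.circle(k,(u,v),40,255,-1);m&=k
    ct=max(cv2.findContours(m,0,1)[0],key=cv2.contourArea); ct=cv2.convexHull(ct)
    return ct[:,0,:].astype(float)
def held(c,ztop):
    g=c["pixels"].max(2); P=[]
    for u in range(240,332,3):
        col=g[195:262,u]; w=np.where(col<45)[0]
        if len(w): P.append((u,195+w[0]-.5))
    return np.array(P)
if __name__=="__main__":
    c=cam("wrist");o=bot.get_obs();p=o["tcp_pos"];zt=p[2]-.0062+.032
    s=seat(c);e=cv2.fitEllipse(s.astype(np.float32));print("seat px",e)
    cs,r=circ(np.array([onz(c,*q,.08) for q in s]));print("seat",cs,r)
    print("tri",tri(c,e[0],cam("top"),(389.3,189.5)))
    P=held(c,zt);cb,r=circ(np.array([onz(c,*q,zt) for q in P]));print("bob",cb,r,"tcp",p,len(P))
    print("bob-tcp",cb-p[:2],"seat-bob",cs-cb,"t",o["t"])
E
python3 meas.py
```

```text
seat px ((285.2770690917969, 166.63766479492188), (40.893043518066406, 41.53025817871094), 109.71534729003906)
seat [ 0.5434 -0.2077] 0.01591963470851649
tri (array([ 0.5421, -0.2077,  0.0857]), np.float64(0.0005836262271467552))
bob [ 0.5613 -0.2085] 0.020182023468406425 tcp [ 0.5716 -0.2076  0.2004] 31
bob-tcp [-0.0103 -0.0009] seat-bob [-0.0179  0.0008] t 5.15
```

```bash
python3 - <<'E'
from meas import *
c=cam("wrist");p=bot.get_obs()["tcp_pos"];zt=p[2]+.0258
for u,v in((284,269.5),(285,209)): print(onz(c,u,v,zt),onz(c,u,v,zt-.032))
P=held(c,zt);print(np.c_[P,[onz(c,*q,zt)[:2]-p[:2] for q in P]][::3])
g=c["pixels"];cv2.imwrite("pics/c3.png",cv2.resize(np.clip(g[200:345,200:370].astype(int)*3,0,255).astype(np.uint8),None,fx=4,fy=4))
print(proj(c,[p[0],p[1],zt]),proj(c,[p[0],p[1],zt-.032]),proj(c,[p[0]-.025,p[1],zt]),proj(c,[p[0]-.025,p[1],zt-.032]))
E
```

```text
[ 0.5664 -0.2086  0.2264] [ 0.5801 -0.2086  0.1944]
[ 0.5412 -0.2082  0.2264] [ 0.5491 -0.2082  0.1944]
[[240.     233.5     -0.0207  -0.0181]
 [249.     222.5     -0.0252  -0.0145]
 [258.     216.5     -0.0276  -0.0109]
 [267.     212.5     -0.0292  -0.0074]
 [276.     210.5     -0.03    -0.0039]
 [285.     209.5     -0.0305  -0.0004]
 [294.     210.5     -0.0301   0.0031]
 [303.     213.5     -0.0289   0.0066]
 [312.     217.5     -0.0273   0.0102]
 [321.     224.5     -0.0244   0.0138]
 [330.     238.5     -0.0186   0.0175]]
[285.7921 281.8786] [285.5784 253.9423] [285.9448 222.9971] [285.6971 204.4637]
```

View pics/c3.png

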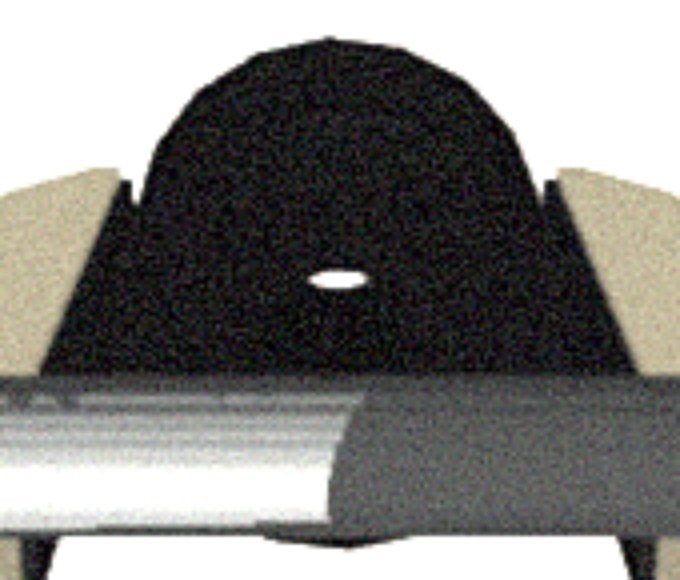

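The crop shows that the outline is the lower flange and that the bore is see-through at (284,269.5). By ray midpoint the bobbin axis is at about x=.5735. The bobbin-to-seat offset is therefore about (-0.0305, +0.0006).

Converted, 0.085 m / 0.75 = 0.1133, 0.0305 m / 0.75 = 0.0407.

>>> {"api": "tcp_steps", "payload": {
  "segments": "0.0407 0.0008 0.04 0 0 0 0.4;0.0407 0.0008 0.08 0 0 0 0.4;0.0407 0.0008 0.1133 0 0 0 0.4;0.0407 0.0008 0.1133 0 0 0 0.4;0.0407 0.0008 0.1133 0 0 0 0.4;0.0407 0.0008 0.1133 0 0 0 0.4"
}}

```text
t: 5.85
tcp_pos: [0.5424, -0.2082, 0.1168]
orientation: [-179.9, 0.1, -179.9]
ft_force: [-0.6, -0.0, -0.4]
grip_width: 0.519
grasp_force: 30.0
```

```bash
python3 - <<'E'
from meas import *
c=cam("side");W=cam("wrist");cv2.imwrite("pics/s4.png",np.hstack([cv2.resize(c["pixels"][220:340,340:460],None,fx=3.3,fy=3.3),cv2.resize(W["pixels"][180:300,225:345],None,fx=3.3,fy=3.3)]))
p=bot.get_obs()["tcp_pos"];print(p,proj(c,[.543,-.2077,.08]),proj(c,[p[0]+.002,p[1],p[2]+.0258]))
print(proj(W,[.543,-.2077,.097]),proj(W,[.543,-.2077,.08]))
E
```

```text
[ 0.5423 -0.2082  0.1166] [400.6919 291.7287] [410.2029 272.0135]
[286.8189 245.6767] [286.6727 235.6698]
```

View pics/s4.png

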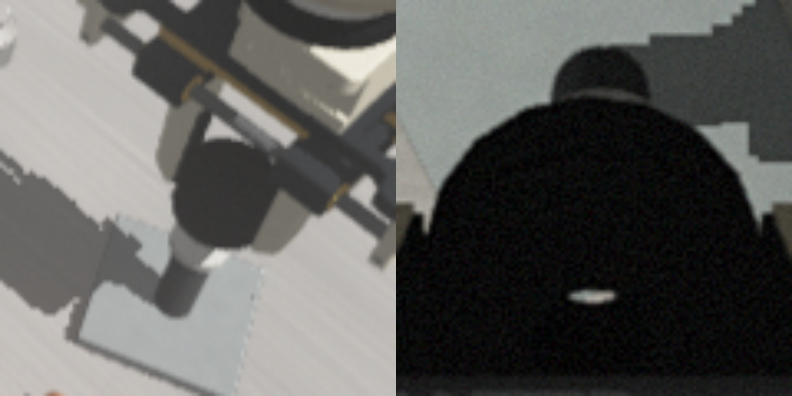

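Converted, 0.018 m / 0.75 = 0.024, 0.001 m / 0.75 = 0.0013.

>>> {"api": "tcp_steps", "payload": {
  "segments": "0.0013 0.0013 0.0053 0 0 0 0.4;0.0013 0.0013 0.0107 0 0 0 0.4;0.0013 0.0013 0.016 0 0 0 0.4;0.0013 0.0013 0.0213 0 0 0 0.4;0.0013 0.0013 0.024 0 0 0 0.4;0.0013 0.0013 0.024 0 0 0 0.4"
}}

```text
t: 6.55
tcp_pos: [0.5404, -0.207, 0.0967]
orientation: [180.0, -0.0, -180.0]
ft_force: [-0.2, 0.7, -0.4]
grip_width: 0.517
grasp_force: 30.0
```

The bobbin's underside is below the pin tip with no contact force, so it is over the pin.

Converted, 0.009 m / 0.75 = 0.012, 0.008 m / 0.75 = 0.0107.

>>> {"api": "tcp_steps", "payload": {
  "segments": "0 0 0.004 0 0 0 0.4;0 0 0.008 0 0 0 0.4;0 0 0.0107 0 0 0 0.4;0 0 0.012 0 0 0 0.4;0 0 0.012 0 0 0 0.4;0 0 0.012 0 0 0 0.4"
}}

```text
t: 7.15
tcp_pos: [0.5406, -0.207, 0.0882]
orientation: [-180.0, 0.0, -180.0]
ft_force: [1.2, -0.1, -0.3]
grip_width: 0.516
grasp_force: 30.0
```

Converted, 0.002 m / 0.75 = 0.0027, 0.001 m / 0.75 = 0.0013.

>>> {"api": "tcp_steps", "payload": {
  "segments": "0 0 0.0013 0 0 0 0.4;0 0 0.0027 0 0 0 0.4;0 0 0.0027 0 0 0 0.4"
}}

```text
t: 7.45
tcp_pos: [0.5406, -0.207, 0.0863]
orientation: [-180.0, 0.0, -180.0]
ft_force: [-0.0, 0.2, -0.7]
grip_width: 0.516
grasp_force: 30.0
```

>>> {"api": "tcp_steps", "payload": {
  "segments": "0 0 0 0 0 0 0.7;0 0 0 0 0 0 0.8;0 0 0 0 0 0 0.8;0 0 0 0 0 0 0.8;0 0 0 0 0 0 0.8;0 0 -0.0267 0 0 0 0.8;0 0 -0.0667 0 0 0 0.8;0 0 -0.12 0 0 0 0.8;0 0 -0.1733 0 0 0 0.8;0 0 -0.1733 0 0 0 0.8;0 0 -0.1733 0 0 0 0.8"
}}

```text
t: 8.55
tcp_pos: [0.5407, -0.2071, 0.2165]
orientation: [-180.0, 0.1, -180.0]
ft_force: [-0.2, 0.4, -0.0]
grip_width: 0.803
grasp_force: 0.0
```

```bash
python3 - <<'E'
from meas import *
S=cam("side");W=cam("wrist");T=cam("top")
cv2.imwrite("pics/s5.png",np.hstack([cv2.resize(S["pixels"][220:340,340:460],None,fx=3.3,fy=3.3),cv2.resize(W["pixels"][150:270,225:345],None,fx=3.3,fy=3.3)]))
print(proj(W,[.543,-.2077,.112]),proj(S,[.543,-.2077,.112]))
for c,n in((S,"s"),(T,"t")): cv2.imwrite(f"pics/full{n}.png",c["pixels"])
E
```

```text
[284.1765 211.2082] [405.0801 282.0452]
```

View pics/s5.png

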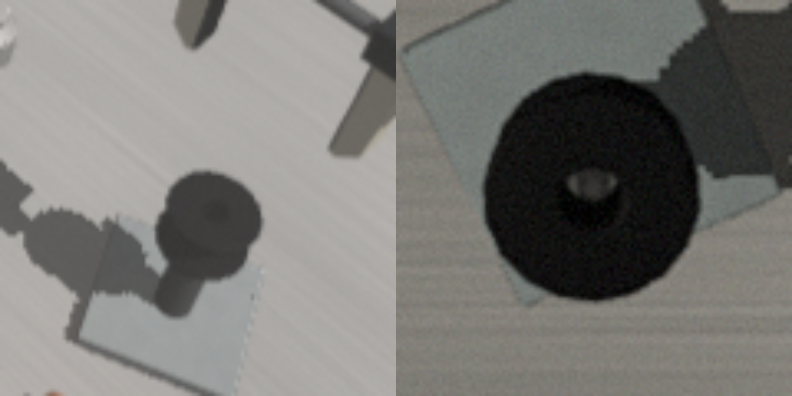

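Seated: the pin shows inside the bore and the bobbin is level. Next is the tensioner's pin. The side-view ray gives a pin top at about (.589,.122), 110 mm from the pivot at (.515,.204), which matches the description.

Converted, 0.329 m / 0.75 = 0.4387, -0.03 m / 0.75 = -0.04, 48 degrees / 180 = 0.2667.

>>> {"api": "tcp_steps", "payload": {
  "segments": "0 0 -0.0133 0 0 0 0.8;-0.0133 0.0533 -0.0133 0 0 0.0333 0.8;-0.016 0.1067 -0.0133 0 0 0.0667 0.8;-0.024 0.16 -0.0133 0 0 0.1 0.8;-0.032 0.2133 -0.0133 0 0 0.1333 0.8;-0.04 0.2667 -0.0133 0 0 0.1667 0.8;-0.048 0.3333 -0.0133 0 0 0.2 0.8;-0.056 0.3867 -0.0133 0 0 0.2333 0.8;-0.064 0.4387 -0.0053 0 0 0.2667 0.8;-0.064 0.4387 -0.0053 0 0 0.2667 0.8;-0.064 0.4387 -0.0053 0 0 0.2667 0.8;-0.064 0.4387 -0.0053 0 0 0.2667 0.8"
}}

```text
t: 9.9
tcp_pos: [0.5883, 0.1212, 0.2203]
orientation: [-180.0, 0.0, 132.1]
ft_force: [-0.4, 0.7, 0.7]
grip_width: 0.804
grasp_force: 0.0
```

```bash
python3 - <<'E'
from meas import *
W=cam("wrist");cv2.imwrite("pics/w6.png",W["pixels"]);o=bot.get_obs();print(o["tcp_pos"],o["orientation"])
print(proj(W,[.589,.122,.143]),proj(W,[.5148,.2038,.1056]));np.savez("w6.npz",R=W["R"],o=W["o"],t=W["t"],f=W["f"],cx=W["cx"],cy=W["cy"])
E
```

```text
[0.5884 0.1209 0.2203] [-179.9916    0.0079  132.0182]
[286.0568 215.4366] [285.5612  50.2028]
```

View pics/w6.png

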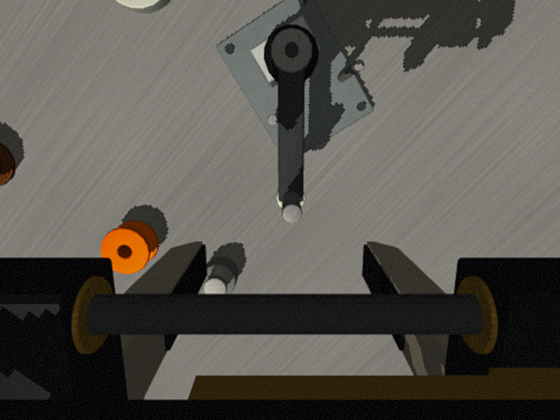

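Wrist view: the grey tensioner's pin top is at (291,212.5) and its pivot cap at (291.5,49), both about 5 px right of the prediction.

```bash
python3 - <<'E'
from meas import *
W=cam("wrist");S=cam("side");p,R=tool()
print("tri pin",tri(W,(291,212.5),S,(296.5,162.2)),"tri piv",tri(W,(291.5,49),S,(246.5,170.5)))
a=onz(W,291,212.5,.143);b=onz(W,291.5,49,.1056);print(a,b)
d=a-b;print(np.hypot(*d[:2]),np.degrees(np.arctan2(d[1],d[0])))
print("tool move",R.T@(np.array([a[0],a[1],.107])-p), p)
E
```

```text
tri pin (array([0.5911, 0.1247, 0.1398]), np.float64(0.0007889160384318306)) tri piv (array([0.5171, 0.2076, 0.1016]), np.float64(1.9420413314581836e-05))
[0.5902 0.1255 0.143 ] [0.5175 0.207  0.1056]
0.10921026019788155 -48.273651984467875
tool move [0.0022 0.0044 0.1134] [0.5884 0.1209 0.2204]
```

Converted, 0.112 m / 0.75 = 0.1493, 0.0042 m / 0.75 = 0.0056.

>>> {"api": "tcp_steps", "payload": {
  "segments": "0.0027 0.0056 0.04 0 0 0 0.8;0.0027 0.0056 0.08 0 0 0 0.8;0.0027 0.0056 0.12 0 0 0 0.7;0.0027 0.0056 0.14 0 0 0 0.6;0.0027 0.0056 0.1493 0 0 0 0.5;0.0027 0.0056 0.1493 0 0 0 0.4"
}}

```text
t: 10.65
tcp_pos: [0.5902, 0.126, 0.1082]
orientation: [-180.0, -0.0, 132.0]
ft_force: [-0.3, -0.6, 0.1]
grip_width: 0.509
grasp_force: 0.0
```

>>> {"api": "tcp_steps", "payload": {
  "segments": "0 0 0 0 0 0 0.3;0 0 0 0 0 0 0.2;0 0 0 0 0 0 0.05;0 0 0 0 0 0 0.05;0 0 0 0 0 0 0.05;0 0 0 0 0 0 0.05;0 0 0 0 0 0 0.05;0 0 0 0 0 0 0.05"
}}

```text
t: 11.45
tcp_pos: [0.5904, 0.1264, 0.1086]
orientation: [180.0, 0.0, 132.0]
ft_force: [-0.9, 0.0, 5.9]
grip_width: 0.143
grasp_force: 30.0
```

```bash
python3 - <<'E'
from meas import *
p,R=tool();print(p);c=np.array([.517,.207])
r0=p[:2]-c;print(np.hypot(*r0),np.degrees(np.arctan2(r0[1],r0[0])))
for a in range(6,73,6):
    t=np.radians(a);r=np.array([[np.cos(t),-np.sin(t)],[np.sin(t),np.cos(t)]])@r0-r0
    print(a,np.round(R.T@[*r,0],4))
E
```

```text
[0.5904 0.1264 0.1086]
0.10903331781766415 -47.69670295731058
6 [0.0007 0.0114 0.    ]
12 [0.0025 0.0227 0.    ]
18 [0.0055 0.0337 0.    ]
24 [0.0096 0.0443 0.    ]
30 [0.0149 0.0544 0.    ]
36 [0.0211 0.064  0.    ]
42 [0.0283 0.0728 0.    ]
48 [0.0365 0.0809 0.    ]
54 [0.0454 0.088  0.    ]
60 [0.055  0.0942 0.    ]
66 [0.0651 0.0993 0.    ]
72 [0.0758 0.1033 0.    ]
```

The pin is gripped: opening 13.3 mm, force 30 N.

Converted, 0.088 m / 0.75 = 0.1173, 0.0809 m / 0.75 = 0.1079, -54 degrees / 180 = -0.3.

>>> {"api": "tcp_steps", "payload": {
  "segments": "0.0003 0.0076 0 0 0 -0.0167 0.05;0.0009 0.0152 0 0 0 -0.0333 0.05;0.0033 0.0303 0 0 0 -0.0667 0.05;0.0073 0.0449 0 0 0 -0.1 0.05;0.0128 0.0591 0 0 0 -0.1333 0.05;0.0199 0.0725 0 0 0 -0.1667 0.05;0.0281 0.0853 0 0 0 -0.2 0.05;0.0377 0.0971 0 0 0 -0.2333 0.05;0.0487 0.1079 0 0 0 -0.2667 0.05;0.0605 0.1173 0 0 0 -0.3 0.05;0.0605 0.1173 0 0 0 -0.3 0.05;0.0605 0.1173 0 0 0 -0.3 0.05"
}}

```text
t: 12.65
tcp_pos: [0.6261, 0.2184, 0.1086]
orientation: [-180.0, 0.1, -174.1]
ft_force: [4.5, -4.6, 3.2]
grip_width: 0.148
grasp_force: 30.0
```

```bash
python3 - <<'E'
from meas import *
p,R=tool();c=np.array([.517,.207]);o=bot.get_obs()
r0=p[:2]-c;print(p,np.hypot(*r0),np.degrees(np.arctan2(r0[1],r0[0])),o["ft_force"])
for a in range(2,15,2):
    t=np.radians(a);r=np.array([[np.cos(t),-np.sin(t)],[np.sin(t),np.cos(t)]])@r0-r0
    print(a,np.round(R.T@[*r,0],4))
E
```

```text
[0.6261 0.2184 0.1086] 0.10966521955800625 5.966365302956444 [ 4.5252 -4.6433  3.1809]
2 [ 0.0001  0.0038 -0.    ]
4 [ 0.0003  0.0076 -0.    ]
6 [ 0.0006  0.0115 -0.    ]
8 [ 0.0011  0.0153 -0.    ]
10 [ 0.0017  0.019  -0.    ]
12 [ 0.0024  0.0228 -0.    ]
14 [ 0.0033  0.0265 -0.    ]
```

Converted, 0.0153 m / 0.75 = 0.0204, 0.0115 m / 0.75 = 0.0153, -8 degrees / 180 = -0.0444.

>>> {"api": "tcp_steps", "payload": {
  "segments": "0.0001 0.0051 0 0 0 -0.0111 0.05;0.0004 0.0101 0 0 0 -0.0222 0.05;0.0008 0.0153 0 0 0 -0.0333 0.05;0.0015 0.0204 0 0 0 -0.0444 0.05;0.0015 0.0204 0 0 0 -0.0444 0.05"
}}

```text
t: 13.15
tcp_pos: [0.6235, 0.2335, 0.1086]
orientation: [-179.9, 0.1, -166.1]
ft_force: [5.2, -3.9, 2.5]
grip_width: 0.142
grasp_force: 30.0
```

>>> {"api": "tcp_steps", "payload": {
  "segments": "0 0.0013 0 0 0 -0.0028 0.05;0 0.0027 0 0 0 -0.0056 0.05;0 0.0027 0 0 0 -0.0056 0.05"
}}

```text
t: 13.45
tcp_pos: [0.6231, 0.2352, 0.1087]
orientation: [-179.9, 0.1, -165.1]
ft_force: [5.9, -4.6, 3.5]
grip_width: 0.143
grasp_force: 30.0
```

>>> {"api": "tcp_steps", "payload": {
  "segments": "0 0.0013 0 0 0 -0.0028 0.05;0 0.0027 0 0 0 -0.0056 0.05;0 0.0027 0 0 0 -0.0056 0.05"
}}

```text
t: 13.75
tcp_pos: [0.6227, 0.2368, 0.1087]
orientation: [-179.9, 0.1, -164.1]
ft_force: [6.1, -5.3, 3.2]
grip_width: 0.144
grasp_force: 30.0
```

Converted, 0.0015 m / 0.75 = 0.002, 0.001 m / 0.75 = 0.0013, -0.5 degrees / 180 = -0.0028.

>>> {"api": "tcp_steps", "payload": {
  "segments": "0 0.0013 0 0 0 -0.0028 0.05;0 0.002 0 0 0 -0.0028 0.05;0 0.002 0 0 0 -0.0028 0.05"
}}

```text
t: 14.05
tcp_pos: [0.6226, 0.2372, 0.1087]
orientation: [-179.8, 0.1, -163.7]
ft_force: [7.7, -11.7, 4.1]
grip_width: 0.145
grasp_force: 30.0
```

>>> {"api": "tcp_steps", "payload": {
  "segments": "0 0.0013 0 0 0 -0.0028 0.05;0 0.002 0 0 0 -0.0028 0.05;0 0.002 0 0 0 -0.0028 0.05"
}}

```text
t: 14.35
tcp_pos: [0.6225, 0.2375, 0.1086]
orientation: [-179.7, 0.1, -163.2]
ft_force: [8.5, -17.3, 4.0]
grip_width: 0.142
grasp_force: 30.0
```

The force has jumped from 5 to 17 N and the motion has stalled, so the arm is at the stop. One last check picture.

>>> {"api": "tcp_steps", "payload": {
  "segments": "0 0 0 0 0 0 0.05;0 0 0 0 0 0 0.05;0 0 0 0 0 0 0.05"
}}

```text
t: 14.65
tcp_pos: [0.6225, 0.2375, 0.1087]
orientation: [-179.7, 0.1, -163.2]
ft_force: [9.3, -17.3, 4.3]
grip_width: 0.141
grasp_force: 30.0
```

```bash
python3 - <<'E'
from h import *
S=cam("side");cv2.imwrite("pics/end.png",cv2.resize(S["pixels"][120:380,130:460],None,fx=2.3,fy=2.3))
E
```

```text
(no output)
```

View pics/end.png

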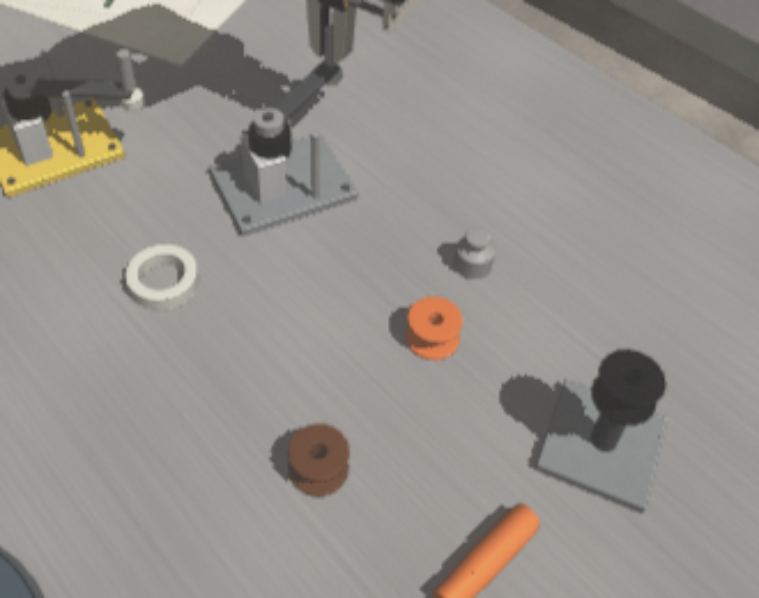

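The bobbin is upright on the stand at (630,385). The tension arm is swung round and held by its pin at (330,50), and the weight, tape and screwdriver are where they were.

```bash
python3 -c "from bench import bot; print(bot.hand_in())"
```

```text
the job is handed in; nothing more can be done
None
```

I handed the job in after about 15 s of the 51 s allowed: the black bobbin is upright over the pin on the seat and let go, the gripper is holding the tension arm at its far stop (30 N grip), and the weight, tape roll and screwdriver look unmoved in the last picture; the hand-in returned no verdict.

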